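# Scrub the beaker, then hold up the fullest feed tin

## Robot

A 6-joint arm with a two-finger parallel gripper is mounted at the origin on the work surface. World frame = base frame: x ahead of the robot, y to its left, z up, the work surface at z = 0. Lengths are in mm, angles in rad, forces in N, time in s.
With the tool pointing down it reaches from about 325 to 875 mm from the base axis. Payload 4.4 kg.
Tool frame: the origin (TCP) lies on the centre line of the jaws, within the pads' length; the fingertips stand ahead of it and the grasp point (between the pads) lies 6 mm ahead of it (ctrl.tcp_to_tips is the z of the fingertips in the tool frame, in mm); z points along the fingers, y is the direction in which the jaws open and shut (so a half turn about z gives the same grasp; the last joint's range is limited). The gripper opens to 85 mm and grips with 20 to 120 N. Pads are 22 mm wide; open, the fingers measure 114 mm over their backs; the gripper's body (76 mm by 85 mm) begins 54 mm behind the grasp point. The pads swing forward as they close: fully open they stand 13 mm farther back than shut.
Start: joints at [1.016, 0.207, 1.542, -0, 1.393, -0.15], TCP at [226.465, 528.527, 256.282] pointing down, gripper open.
Joint ranges: [-2.73, 2.73], [-0.86, 2.22], [0.23, 2.46], [-1.11, 4.25], [0.08, 2.63], [-2.82, 2.82]. Speed limits (rad/s): [2.79, 2.79, 3.14, 3.14, 3.14, 3.14].

## Interface

Orientations are given as a 3x3 rotation matrix whose columns are the frame's x, y, z axes.
In Python, from plant import ctrl, sensors, optics gives the robot as it stands. Calls block until the motion is done:
- ctrl.move_ptp(position, orientation): joint-space move of the TCP to a pose.
- ctrl.move_l(position, rot=None, vel=150, threshold=None): straight line of the TCP; rot=None keeps the orientation; vel is the mean speed in mm/s. With threshold (N) it stops when the force on the tool has changed by that much, and returns True; else False.
- ctrl.set_joints(angles): joint-space move.
- ctrl.gripper_to(opening, force=None): finger opening in mm; force is the grip in N (None keeps the last); returns when the fingers have stopped.
- ctrl.hold(seconds).
- ctrl.solve_ik(position, orientation): joint angles nearest the present ones, or None.
- sensors.read_state(): the state.
- optics.grab_frame(name): name is "scene" or "top" or "wrist"; returns (picture, depth): 400x640x3 uint8, red, green, blue; 400x640 float32, mm along the optical axis (not along the pixel's ray), 0 where there is no reading.
- optics.camera_params(name): a dict with "mtx" (3x3 intrinsics, pixels), "k1" (the pictures are not rectified: a ray, as slopes to the right and down, at radius r is drawn at 1 + k1 r^2 times it, then the intrinsics apply), "R" (3x3) and "t" (3): a world point X has camera coordinates R X + t; the wrist camera has in their place "T_tool_cam" (4x4, takes a point from camera to tool coordinates, whose origin is the TCP and whose axes are the flange's). Camera axes: x right, y down, z forward; pixel columns grow to the right and rows downward; lengths in mm; the calibration is good to about 2 mm. A picture is of the moment at which its call begins: read the wrist's pose just before it. camera_params takes no time and is no camera call.
A pose or a line that the arm cannot do raises ctrl.MotionError and nothing moves.
- ctrl.finish_job(): hands the job in, once; it reports no verdict.
The state is a dict: "t": time; "q": joint angles; "qvel": joint speeds; "tau": joint torques, N m; "eef_pos": TCP position; "eef_rot": TCP orientation; "force": force on the tool from outside, world axes, zero at the start; "wrist_torque": the same for the moment, N m; "grip_width": finger opening in mm.
Only numpy, scipy, OpenCV 4.12 (cv2) and the standard library are available. Lean on these libraries where they do the work, as an engineer would, in place of code of your own. Each camera call takes 0.05 s, during which the arm holds its last target. There are 200 camera calls.

## Task

Let us get ready to mix plant food: scrub out the measuring beaker with the long brush standing in it, moving the brush at least twice up (about 5 cm each time) and back down to the bottom without taking it out, and leave it standing in the beaker. Then find out by lifting them which of the three closed tins of tablets is the fullest, that is the heaviest, and hold that one up for me, upright, at least 15 cm above the bench. Finish while still holding it in the gripper; the two lighter tins stay standing upright on the bench, and the other things on the bench are left alone.

Things in the scene. Friction and masses are not known exactly. Their poses are not given: they have to be found in the camera images.
- beaker_floor (a point): Centre of the inner floor, 11 mm above the bench, of a white upright plastic measuring beaker: outside diameter 62 mm, wall 4 mm (54 mm inside), rim 110 mm above the bench, so 99 mm deep. It is fixed to the bench by a round steel foot 92 mm in diameter and 8 mm high, and cannot move. z points up.
- brush_grip (a point): Centre of the grip of the long brush standing loose and upright in the beaker: a wooden cylindrical handle 22 mm in diameter, 92 mm long; this point is on its axis, 190 mm above the brush's foot and 42 mm below its top end. z points up along the brush.
- brush_foot (a point): Centre of the underside of the brush's head, its lowest end, 190 mm below brush_grip along the brush; it starts resting on the beaker's inner floor.
- tin_a_center (a point): Centre, half-way up (55 mm above the underside), of one of three outwardly identical closed steel tins of plant-food tablets with a paper band and a fixed lid: an upright cylinder 60 mm in diameter, 110 mm tall; z is its axis. They stand in a row across the bench, at least 110 mm apart. Which place the heaviest has varies: it weighs 410 to 510 g, each of the others 160 to 230 g.
- tin_b_center (a point): Centre, half-way up (55 mm above the underside), of one of three outwardly identical closed steel tins of plant-food tablets with a paper band and a fixed lid: an upright cylinder 60 mm in diameter, 110 mm tall; z is its axis. They stand in a row across the bench, at least 110 mm apart. Which place the heaviest has varies: it weighs 410 to 510 g, each of the others 160 to 230 g.
- tin_c_center (a point): Centre, half-way up (55 mm above the underside), of one of three outwardly identical closed steel tins of plant-food tablets with a paper band and a fixed lid: an upright cylinder 60 mm in diameter, 110 mm tall; z is its axis. They stand in a row across the bench, at least 110 mm apart. Which place the heaviest has varies: it weighs 410 to 510 g, each of the others 160 to 230 g.
- brush: The whole brush, 232 mm long, 90 g; origin at the centre of its foot. Below the handle comes a steel rod 8 mm thick, then the head: a black rigid ribbed cylinder 42 mm in diameter and 60 mm long with a flat foot, on which it stands by itself.
- tin_a: The whole tin whose centre is tin_a_center; origin at the centre of its underside. The tablets inside lie on its inner floor (tin_a_inner_floor) and cannot be seen.
- tin_b: The whole tin whose centre is tin_b_center; origin at the centre of its underside. The tablets inside lie on its inner floor (tin_b_inner_floor) and cannot be seen.
- tin_c: The whole tin whose centre is tin_c_center; origin at the centre of its underside. The tablets inside lie on its inner floor (tin_c_inner_floor) and cannot be seen.
- beaker: The whole fixed beaker; origin on the bench under its centre.
- pot: Bystander, to be left where it is. Empty terracotta flower pot, 90 mm across the rim and 80 mm tall; origin at the centre of its underside.
- sprayer: Bystander, to be left where it is. White plastic bottle with a grey cap, 70 mm in diameter and 190 mm tall; origin at the centre of its underside.
- trowel: Bystander, to be left where it is. Hand trowel lying flat, 290 mm long, wooden handle towards its -x and steel blade towards its +x; origin on the bench under its middle.

How it is judged (in metres and radians):
On the way, in this order (a step that is already met when the one before it is completed fails the run):
1. brush raised in the gripper, at least 35 mm off the beaker's floor (z of brush_foot in the frame of beaker_floor above 0.035 m and horizontal distance between brush_foot and beaker_floor below 0.02 m and contact force between brush and the fingers above 0.5 N), for 0.05 s.
2. brush back down at the beaker's bottom (z of brush_foot in the frame of beaker_floor below 0.012 m and horizontal distance between brush_foot and beaker_floor below 0.02 m), for 0.05 s.
3. brush raised a second time (all of step 1), for 0.05 s.
4. brush down at the bottom a second time (all of step 2), for 0.05 s.
At the end, for the whole second after the job is handed in: The heaviest tin is held still in the gripper, within 0.3 rad of upright, its underside at least 140 mm above the bench, touching nothing else; the two lighter tins stand upright on the bench, untouched; the brush stands released in the beaker, its foot within 12 mm of the inner floor (all of step 4 and contact force between brush and the fingers below 0.1 N and ((height (world z) of tin_a_center above 0.195 m and angle between tin_a_center's own z axis and vertical below 0.3 rad and contact force between tin_a and the fingers above 2 N and linear speed of each of tin_a, tin_b, tin_c below 0.03 m/s and contact force between tin_a_inner_floor and anything else above 2.3 N and contact force between tin_a and brush below 0.1 N and contact force between tin_a and sprayer below 0.1 N and contact force between tin_a and pot below 0.1 N and contact force between tin_a and tin_b below 0.1 N and contact force between tin_a and tin_c below 0.1 N and height (world z) of tin_b_center between 0.045 and 0.065 m and angle between each of tin_b_center, tin_c_center's own z axis and vertical below 0.15 rad and contact force between each of tin_b, tin_c and the fingers below 0.1 N and height (world z) of tin_c_center between 0.045 and 0.065 m) or (height (world z) of tin_b_center above 0.195 m and angle between tin_b_center's own z axis and vertical below 0.3 rad and contact force between tin_b and the fingers above 2 N and linear speed of each of tin_b, tin_a, tin_c below 0.03 m/s and contact force between tin_b_inner_floor and anything else above 2.3 N and contact force between tin_b and brush below 0.1 N and contact force between tin_b and sprayer below 0.1 N and contact force between tin_b and pot below 0.1 N and contact force between tin_b and tin_a below 0.1 N and contact force between tin_b and tin_c below 0.1 N and height (world z) of tin_a_center between 0.045 and 0.065 m and angle between each of tin_a_center, tin_c_center's own z axis and vertical below 0.15 rad and contact force between each of tin_a, tin_c and the fingers below 0.1 N and height (world z) of tin_c_center between 0.045 and 0.065 m) or (height (world z) of tin_c_center above 0.195 m and angle between tin_c_center's own z axis and vertical below 0.3 rad and contact force between tin_c and the fingers above 2 N and linear speed of each of tin_c, tin_a, tin_b below 0.03 m/s and contact force between tin_c_inner_floor and anything else above 2.3 N and contact force between tin_c and brush below 0.1 N and contact force between tin_c and sprayer below 0.1 N and contact force between tin_c and pot below 0.1 N and contact force between tin_c and tin_a below 0.1 N and contact force between tin_c and tin_b below 0.1 N and height (world z) of tin_a_center between 0.045 and 0.065 m and angle between each of tin_a_center, tin_b_center's own z axis and vertical below 0.15 rad and contact force between each of tin_a, tin_b and the fingers below 0.1 N and height (world z) of tin_b_center between 0.045 and 0.065 m))); the arm keeps its last pose, push and grip.
It fails at once if the brush is taken out of the beaker (z of brush_foot in the frame of beaker_floor above 0.1 m).
It fails at once if the pot is disturbed (moved over 40 mm) (distance of pot from where it was at the start of the episode above 0.04 m).
It fails at once if the sprayer is disturbed (moved over 40 mm) (distance of sprayer from where it was at the start of the episode above 0.04 m).
It fails at once if the trowel is disturbed (moved over 40 mm) (distance of trowel from where it was at the start of the episode above 0.04 m).
It fails at once if a tin is knocked over (angle between any of tin_a_center, tin_b_center, tin_c_center's own z axis and vertical above 0.8 rad).
It also fails if it takes over 72 s, if anything falls off the work surface, if the arm or the gripper's body presses on something with over 40 N, if the wrist force passes 120 N, or if a joint passes its speed limit or range.

## Working session

There is one attempt and no reset: what is moved stays moved. The work goes in short steps, each a Python script; the robot and the scene stay as the last script left them, time stands still between calls to the robot, and variables do not carry over. Pictures are saved under pics/ and viewed, on a budget of 10 in all, crops included, one or two more only if the job needs it, and the job is handed in when it is done.

```bash
mkdir -p pics; ls; python3 - <<'E'
from plant import ctrl,sensors,optics
import cv2,numpy as np
for n in("scene","top"):
    im,d=optics.grab_frame(n); cv2.imwrite(f"pics/{n}0.png",im[...,::-1]); np.savez(f"pics/{n}0.npz",im=im,d=d)
    p=optics.camera_params(n); print(n,{k:np.round(v,3).tolist() for k,v in p.items()})
print({k:np.round(v,3).tolist() for k,v in sensors.read_state().items()},ctrl.tcp_to_tips)
E
```

```text
pics
scene {'mtx': [[463.81, 0.0, 307.613], [0.0, 463.81, 206.909], [0.0, 0.0, 1.0]], 'k1': -0.133, 'R': [[-0.449, 0.893, 0.018], [0.762, 0.394, -0.514], [-0.466, -0.218, -0.857]], 't': [258.945, -374.456, 1414.717]}
top {'mtx': [[374.964, 0.0, 319.374], [0.0, 374.964, 192.125], [0.0, 0.0, 1.0]], 'k1': -0.068, 'R': [[-0.01, -1.0, 0.03], [-0.998, 0.008, -0.069], [0.069, -0.03, -0.997]], 't': [-21.879, 573.558, 1013.123]}
{'t': 0.1, 'q': [1.015, 0.207, 1.543, 0.0, 1.393, -0.151], 'qvel': [0.001, -0.0, -0.004, -0.001, 0.0, -0.0], 'tau': [-0.0, -38.409, -29.255, -0.0, 0.005, -0.0], 'eef_pos': [226.142, 527.981, 255.228], 'eef_rot': [[-0.919, 0.394, -0.001], [0.394, 0.919, -0.002], [0.0, -0.002, -1.0]], 'force': [-1.194, -0.785, 0.62], 'wrist_torque': [-0.012, 0.026, -0.046], 'grip_width': 85.217} 25.0
```

View pics/top0.png

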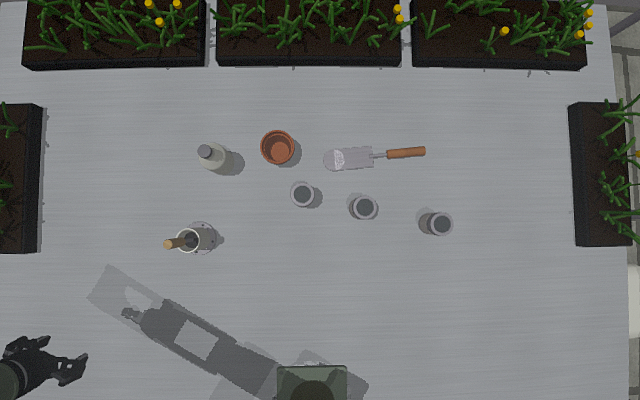

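View pics/scene0.png

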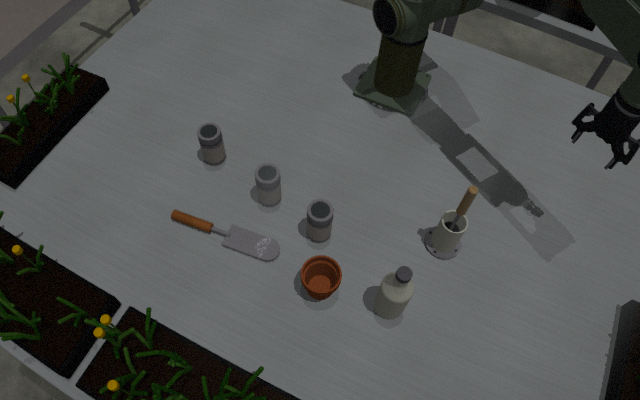

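Top view: tins at about (303,195), (365,207) and (439,224), beaker rim (189,240) with the brush top at (168,244), sprayer (212,155), pot (278,147), trowel at (375,157). The scene view agrees. Next I turn depth into world points, cluster them by height and compare the two cameras.

```bash
cat > h.py <<'E'
from plant import ctrl,sensors,optics
import cv2,numpy as np
def cloud(d,p,R=None,t=None):
    """world points HxWx3 (mm) from depth; R,t world->camera"""
    R=p["R"] if R is None else R; t=p["t"] if t is None else t
    R,t=np.array(R),np.array(t); M=np.array(p["mtx"]); h,w=d.shape
    uv=np.stack(np.meshgrid(np.arange(w),np.arange(h)),-1).reshape(-1,1,2).astype(np.float64)
    n=cv2.undistortPoints(uv,M,np.array([p["k1"],0,0,0.])).reshape(h,w,2)
    c=np.dstack([n*d[...,None],d])
    W=(c-t)@R; W[d<=0]=np.nan
    return W
E
python3 - <<'E'
from h import *
for n in("top","scene"):
    z=np.load(f"pics/{n}0.npz"); W=cloud(z["d"].astype(float),optics.camera_params(n)); 
    fl=W[(W[...,0]>350)&(W[...,0]<750)&(abs(W[...,1])<450)&(abs(W[...,2])<12)]
    print(n,"bench z",np.median(fl[:,2]))
    ok=(W[...,0]>250)&(W[...,0]<800)&(W[...,1]<480)&(W[...,1]>-450)
    for lo,hi in((100,118),(70,90),(130,180),(180,200),(195,228),(232,250)):
        m=(ok&(W[...,2]>lo)&(W[...,2]<hi)).astype(np.uint8)
        k,l,s,_=cv2.connectedComponentsWithStats(m)
        for i in range(1,k):
            if s[i,4]<8: continue
            P=W[l==i]; c,r=cv2.minEnclosingCircle(P[:,:2].astype(np.float32))
            print(lo,hi,"n",s[i,4],"med",np.median(P,0).round(),"circ",np.round(c),round(r),"px",s[i,:4])
E
```

```text
top bench z 1.6372233684646362
100 118 n 50 med [641. 216. 111.] circ [651. 234.] 31 px [210 150  17  21]
100 118 n 449 med [563.  19. 112.] circ [562.  20.] 30 px [290 183  24  24]
100 118 n 457 med [ 528. -137.  112.] circ [ 528. -138.] 30 px [353 196  24  24]
100 118 n 473 med [ 486. -333.  112.] circ [ 486. -334.] 31 px [429 212  25  24]
100 118 n 153 med [458. 299. 111.] circ [450. 306.] 32 px [176 228  26  25]
70 90 n 242 med [693.  86.  81.] circ [690.  85.] 46 px [260 130  35  35]
70 90 n 43 med [643. 216.  81.] circ [651. 229.] 29 px [217 151  13  22]
70 90 n 8 med [ 513. -112.   75.] circ [ 513. -114.] 11 px [352 210   5   8]
70 90 n 54 med [ 488. -307.   78.] circ [ 486. -326.] 29 px [425 212  10  23]
70 90 n 51 med [454. 278.  79.] circ [452. 292.] 27 px [194 228  11  22]
70 90 n 13 med [467. 328.  80.] circ [466. 325.] 11 px [180 230   7   7]
70 90 n 155 med [451. 306.  73.] circ [449. 307.] 21 px [184 232  15  16]
70 90 n 19 med [428. 321.  83.] circ [428. 316.] 13 px [182 246  10   5]
130 180 n 252 med [650. 233. 140.] circ [659. 245.] 28 px [200 144  22  23]
130 180 n
[... 1217 characters left out ...]
] 14 px [457 219   7  12]
70 90 n 119 med [476. 305.  81.] circ [453. 310.] 31 px [437 222  27  20]
70 90 n 384 med [691.  88.  79.] circ [690.  88.] 46 px [301 255  41  40]
70 90 n 106 med [690. 247.  80.] circ [667. 247.] 33 px [378 288  30  23]
130 180 n 86 med [456. 308. 165.] circ [452. 309.] 11 px [456 205  11  14]
130 180 n 401 med [674. 247. 141.] circ [661. 247.] 28 px [385 272  27  26]
180 200 n 56 med [457. 308. 191.] circ [451. 308.] 10 px [459 200  11  10]
180 200 n 230 med [663. 247. 191.] circ [661. 247.] 16 px [395 266  18  17]
195 228 n 84 med [458. 308. 213.] circ [453. 309.] 10 px [462 194  13  12]
232 250 n 109 med [454. 309. 243.] circ [451. 309.] 12 px [467 186  12  12]
```

Both cameras agree to within about 3 mm. Beaker and brush are at (450,307) with the brush upright, the tins at (562,20), (528,-136) and (485,-333), and heights and radii match the given sizes. I'll start with the brush.

```bash
python3 - <<'E'
from h import *
R0=np.array([[-.919,.394,0],[.394,.919,0],[0,0,-1.]]); R0[:,:2]/=np.linalg.norm(R0[:,0])
S=sensors.read_state
x,y=450.5,307.5
ctrl.move_ptp([x,y,300],R0)
ctrl.gripper_to(60,30); print(S()["eef_pos"])
ctrl.move_l([x,y,207],vel=100); 
ctrl.hold(.2);f0=S()["force"]
print("grip",ctrl.gripper_to(0,30),S()["grip_width"],S()["force"]-np.array(f0),S()["t"])
z0=S()["eef_pos"][2]
for i in range(2):
    ctrl.move_l([x,y,z0+50],vel=80); ctrl.hold(.3); s=S(); print("up",s["eef_pos"],s["grip_width"],s["force"])
    if i==0:
        im,d=optics.grab_frame("scene"); cv2.imwrite("pics/up.png",im[130:300,380:640,::-1].repeat(2,0).repeat(2,1))
        W=cloud(d.astype(float),optics.camera_params("scene"));np.savez("pics/up.npz",W=W)
    print(ctrl.move_l([x,y,z0],vel=60,threshold=12)); ctrl.hold(.3); s=S(); print("down",s["eef_pos"],s["grip_width"],s["force"],s["t"])
E
```

```text
[450.08535942 308.07048323 299.90239193]
grip False 21.490903124751423 [-0.74995614 -1.78374625  1.61949043] 3.3917
up [450.24025301 307.37894283 256.59652784] 21.361893412178752 [ 0.11540261 -0.13109546 -1.56365823]
False
down [450.36707357 307.32979503 207.28751545] 21.100417569501186 [-1.11247309 -2.02407715  1.67358732] 5.8
up [450.25099952 307.37252019 256.6136854 ] 21.083426080397118 [ 0.28199215  0.45992879 -1.00197704]
False
down [450.36631765 307.32874995 207.26300886] 20.97638774940968 [-1.9734373  -2.74474952  2.8071072 ] 8.1583
```

View pics/up.png

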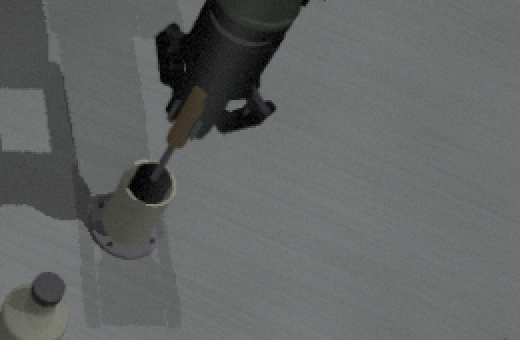

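Brush seen raised inside the beaker (handle at about (190,115), rod entering the mouth at (152,180)), and it was back down with upward contact both times. Next: release, check it, and weigh the tins.

```bash
cat >> h.py <<'E'
S=sensors.read_state
def fz(n=12):
    v=[]
    for _ in range(n): ctrl.hold(.04); v.append(S()["force"][2])
    return np.mean(v),np.std(v)
def Rrad(x,y):
    a=np.arctan2(y,x); r=np.array([np.cos(a),np.sin(a),0]); t=np.array([-r[1],r[0],0])
    return np.c_[t,r,[0,0,-1]]
def find(lo,hi,n="top"):
    W=cloud(optics.grab_frame(n)[1].astype(float),optics.camera_params(n))
    m=((W[...,0]>400)&(W[...,0]<800)&(abs(W[...,1])<450)&(W[...,2]>lo)&(W[...,2]<hi)).astype(np.uint8)
    k,l,s,_=cv2.connectedComponentsWithStats(m)
    return [(np.round(cv2.minEnclosingCircle(W[l==i][:,:2].astype(np.float32))[0]).tolist(),float(np.median(W[l==i][:,2]).round()),int(s[i,4])) for i in range(1,k) if s[i,4]>25]
E
python3 - <<'E'
from h import *
x,y=450.5,307.5
ctrl.gripper_to(60); ctrl.move_l([x,y,330],vel=100)
tins={"T1":(562.5,20.5),"T2":(528.5,-136),"T3":(485,-333)}
for k,(x,y) in tins.items():
    R=Rrad(x,y)
    ctrl.move_ptp([x,y,240],R); ctrl.gripper_to(85,45)
    if k=="T1": print("brush top",find(225,252,"scene"))
    e,es=fz()
    if ctrl.move_l([x,y,82],vel=110,threshold=15): print("contact!",S()["eef_pos"]);break
    ctrl.gripper_to(0,45); w=S()["grip_width"]
    ctrl.move_l([x,y,240],vel=90); ctrl.hold(.4); f,fs=fz()
    print(k,"width",w,S()["grip_width"],"weight N",e-f,es,fs,"t",S()["t"])
    if abs(w-60)>6 or not .8<e-f<8: print("odd, stop");break
    if e-f>3.2: print("heavy",k);break
    ctrl.move_l([x,y,90],vel=110); ctrl.move_l([x,y,82],vel=25,threshold=8); ctrl.hold(.2)
    ctrl.gripper_to(85); ctrl.move_l([x,y,240],vel=110)
print(find(95,118,"scene"))
im,d=optics.grab_frame("scene"); cv2.imwrite("pics/w.png",im[...,::-1])
E
```

```text
brush top [([516.0, 28.0], 242.0, 28), ([451.0, 310.0], 242.0, 130), ([612.0, 27.0], 242.0, 39)]
T1 width 57.7195667697085 57.92937857997001 weight N 1.8004574581206736 0.42675909115298993 0.3408663591820031 t 16.8917
T2 width 58.20819440921913 58.10393731127228 weight N 4.912571075855313 0.5599071277229788 0.7122767670771781 t 27.1083
heavy T2
[([484.0, -332.0], 110.0, 432), ([563.0, 22.0], 111.0, 554), ([451.0, 308.0], 106.0, 272), ([666.0, 247.0], 108.0, 142)]
```

View pics/w.png

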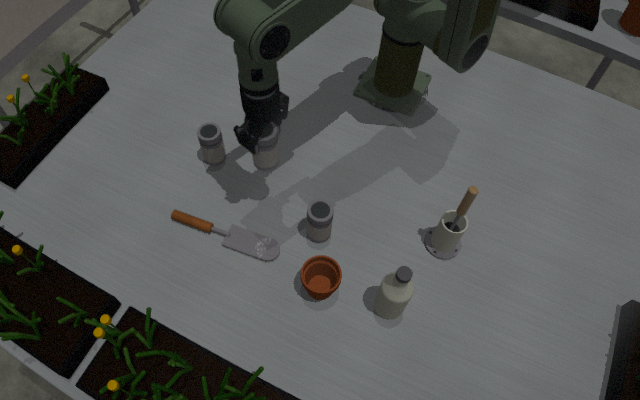

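The brush is standing in the beaker (467,205), and T1 is upright at (319,220). T3 is untouched at (211,143), and T2 is held at (265,145). T2 weighs 4.9 N (about 500 g), which only the heaviest tin can. I'll lift it a little higher for margin, check and hand in.

```bash
python3 - <<'E'
from h import *
ctrl.move_l([528.5,-136,262],vel=50); ctrl.hold(1)
f=fz(); s=S(); print(s["eef_pos"],s["grip_width"],f,np.abs(s["qvel"]).max(),s["t"])
print("brush top",find(232,252,"top"),"tins",find(100,118,"top"))
W=cloud(optics.grab_frame("scene")[1].astype(float),optics.camera_params("scene"))
P=W[np.hypot(W[...,0]-528.5,W[...,1]+136)<33]; P=P[P[:,2]>20]; print("held tin lowest z",np.percentile(P[:,2],[0,1,5]))
ctrl.finish_job()
E
```

```text
[ 528.48293473 -136.00455553  261.98149319] 58.04267597470783 (np.float64(-5.027980780165364), np.float64(0.5530785821941432)) 0.002422272366929386 29.3
brush top [([450.0, 306.0], 243.0, 97)] tins [([656.0, 237.0], 110.0, 57), ([562.0, 20.0], 112.0, 452), ([450.0, 305.0], 111.0, 149)]
held tin lowest z [178.94711748 183.54206143 194.76822099]
the job is handed in; nothing more can be done
```

The job is handed in at about 30 s of the allowed 72 s. The arm is holding up the middle tin, which is the heaviest.

- **Brush:** I raised it about 49 mm and lowered it to the bottom twice, then released it. It stands upright in the beaker, with its top at 243 mm and about where it started.
- **Tins:** The tin at (562, 20) weighed about 1.8 N and went back upright on the bench at its place. The middle tin at (528, -136) weighed about 4.9 N (about 500 g). That is only possible for the heaviest, so I did not lift the third tin at (485, -333).
- **Last checks:** The arm was at rest. By the arm's pose the held tin's underside is about 180 mm above the bench, and the camera's lowest reading on the tin was 179 mm. The tool force still showed about 5 N.
- **Incomplete check:** In the last top-camera check the third tin was missing, most likely hidden by the arm. A scene-camera measurement just before the final 22 mm lift had it standing in place. Bystander positions were not re-measured after that lift. In the picture taken before it, the pot, sprayer and trowel looked unmoved.

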